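# Feed a short steel strip under the shear guard to the back gauge

### The job

On the bench shear, set the short steel strip flush along the side fence, then feed it under the clear guard with the wooden push stick behind it until its end butts against the stop jaw of the back gauge. Press it home gently for a moment, without ramming the gauge, then lay the push stick flat back in its black tray; leave the strip touching the gauge and flush to the fence, and leave the other things on the bench alone.

Things in the scene. Friction and masses are not known exactly. Their poses are not given: they have to be found in the camera images.
- shear: Grey bench-top bar shear, bolted down. Its x axis is the feed direction, y points across the bed to the side fence, z up. Origin at bench height under the corner of the guard's front face (plane x = 0) and the fence's inner face (plane y = 0). Flat dark steel bed, top at z = 25 mm, x = -300 to 200, y = -125 to 15 mm. Cheeks 155 mm high at x = 45 to 95; lever up to 295 mm high at x = 50 to 190, y = 56 mm.
- fence (a point): Point on the top inner edge of the side fence (shear x = -100, y = 0, z = 35 mm): an aluminium bar along the bed's far edge, 10 mm high above the bed, 12 mm thick, from shear x = -300 to 85 mm, so it also runs on under the guard.
- guard (a point): Middle of the lower front edge of the clear guard (shear x = 0, y = -55, z = 39 mm). The gap under it is 14 mm high and as wide as the bed; the guard's top is at z = 105 mm and it covers shear x = -2 to 52 mm. Beyond it the raised blade, at x = 64 to 96 mm, is 22 mm above the bed.
- hold_bar (a point): Lowest point of the sprung round hold-down bar (18 mm diameter, across the bed) behind the guard, at shear x = 50 mm, as hanging at rest, 4 mm above the bed. The strip's end has to be pushed under it, which lifts it on its spring: felt as a first resistance of about 4 to 12 N of push, then a steady drag of 3 to 8 N. This is not yet the gauge.
- back_gauge: Back gauge behind the blade: a grey carriage clamped on two rods, 140 to 154 mm past the guard's face, axes parallel to the shear's. Its front face is the plane x = 0 of its frame; origin in it, on the fence line, at bench height. On it the aluminium stop jaw (90 wide, z = 26 to 50 mm), screwed out 4 to 20 mm ahead of that face: not measured, to be felt. Finger-tight: a few N do, 20 N is too much.
- strip: Plain flat steel offcut, 120 x 40 x 6 mm, about 0.23 kg, lying on the bed before the guard, askew and some 30 to 40 mm from the fence. Origin at the centre of its underside, x along its length to the guard, y across, z up. Flush with the fence its origin is at y = -20 mm in the shear's frame. Its rear end, to be pushed, is 60 mm behind the origin.
- push_stick: Wooden push stick, 0.18 kg, balanced at its grip: flat blade 240 long, 36 wide, 8 mm thick with a square front end; on it an upright grip block 80 long (x = -80 to 0 mm), 24 wide, its top 58 mm above the underside. Origin at the centre of the blade's underside, x along the blade to its front end (x = +120 mm), y across, z up. Slid flat on the bed, its blade goes under the guard. It starts in its tray.
- strip_end (a point): Middle of the strip's leading end (on the strip at x = +60 mm, 3 mm above its underside), which goes to the back gauge.
- tray: Shallow black tray for the push stick on the bench beside the fence, fixed. 296 x 90 mm outside, 290 x 84 mm inside, rim 14 mm high, walls and floor 3 mm thick. Origin at the centre of its underside, x along its length.
- bolt_bin: Bystander: black plastic bin of bolts, 170 x 105 x 75 mm. Origin at the centre of its underside.
- nut_box: Bystander: small open cardboard box of screws, 120 x 100 x 60 mm. Origin at the centre of its underside.
- big_bolt: Bystander: large hex bolt standing on its head, 108 mm high, head 34 mm across. Origin at the centre of its underside.
Not all that is in view belongs to the job. Several things look just like the push_stick: the one meant starts farthest to the robot's right. What is shaped like the strip but green is not meant.

How it is judged:
By the outcome, as a careful person would: the job done as asked, in the order asked, and still so for the second after the job is handed in, with the robot touching nothing.
It also fails if it takes over 72 s, if anything falls off the work surface, if the arm or the gripper's body presses on something with over 40 N, if the wrist force passes 120 N, or if a joint passes its speed limit or range.

### The arm

A 6-joint arm with a two-finger parallel gripper is mounted at the origin on the work surface. World frame = base frame: x ahead of the robot, y to its left, z up, the work surface at z = 0. Lengths are in m, angles in degrees, forces in N, time in s.
With the tool pointing down it reaches from about 0.3 to 0.75 m from the base axis. Payload 8.5 kg.
Tool frame: the origin (TCP) lies at the very end of the fingers, on their centre line; the grasp point (between the pads) lies 19 mm behind it; x points along the fingers, y is the direction in which the jaws open and shut, and the axes are right-handed (so a half turn about x gives the same grasp; the last joint's range is limited). The gripper opens to 85 mm and grips with 20 to 120 N. Pads are 22 mm wide; open, the fingers measure 114 mm over their backs; the gripper's body (76 mm by 85 mm) begins 54 mm behind the grasp point. The pads swing forward as they close: fully open they stand 13 mm farther back than shut.
Start: joints at [-87.336, 21.807, 74.336, -0, 83.858, -12.336], TCP at [0.142, -0.531, 0.231] pointing down, gripper open.
Joint ranges: [-178.18, 178.18], [-50.72, 133.34], [12.68, 142.11], [-81.47, 261.47], [9.98, 163.14], [-165.26, 165.26]. Speed limits (degrees/s): [136.94, 136.94, 180, 180, 180, 180].

### API

Orientations are given as a 3x3 rotation matrix whose columns are the frame's x, y, z axes.
In Python, from rig import sensors, cams, env gives the robot as it stands.
- The arm moves only by the shell command python3 -m crank 'ROWS' [FORCE]. ROWS is a JSON object of lists of equal length, an entry for each row: "hand": the closure in counts, from 0 (fully open) to 255 (shut); "translation": the shift along the tool's x, y, z in m, a list of three; "dr": the turn, a rotation vector about the tool's x, y, z in rad, a list of three. A call has 1 to 5 rows; each row is the pose to reach, as a shift and turn from the pose commanded when the call began, along the tool's axes at that moment; what a row does not reach only later rows make up. A row lasts 1/10 s, in which the tool goes at most 50 mm and 8.59 degrees, less where a joint would pass 70% of its speed; a pose out of reach is approached as far as the arm can. A call with a gripper value outside its range is refused whole. The fingers move at their own pace and stop on an object; FORCE is the grip in N (left out, the last holds). Time passes only in rows, so rows that repeat a pose let the fingers close. It gives the time, the measured TCP pose, the force and the opening at its end, in the units of the state.
- sensors.observe(): the state, without advancing time (a new reading comes with each control period).
- cams.get_image(name): name is "scene" or "top" or "wrist"; returns (picture, depth): 420x560x3 uint8, blue, green, red; 420x560 float32, m along the optical axis (not along the pixel's ray), 0 where there is no reading.
- cams.calibration(name): a dict with "vertical_fov" (degrees; the focal length in pixels is half the picture's height over the tangent of half this angle, whatever the lens; pixels are square), "cx", "cy" (the principal point, pixels), "distortion" ([k1, k2, p1, p2, k3] as OpenCV has them; the pictures are not rectified), "extrinsics" (4x4, takes a point from camera to world coordinates). Camera axes: x right, y down, z forward; pixel columns grow to the right and rows downward; lengths in m; the calibration is good to about 2 mm. A picture is of the moment at which its call begins: read the wrist's pose just before it. calibration takes no time and is no camera call; for the wrist camera it gives the pose at the moment of the call.
- env.close_job(): hands the job in, once; it reports no verdict.
The state is a dict: "time_s": time; "q": joint angles; "qvel": joint speeds; "joint_efforts": joint torques, N m; "position": TCP position; "tool_rot": TCP orientation; "ft_force": force on the tool from outside, world axes, zero at the start; "wrist_torque": the same for the moment, N m; "grip_width": finger opening in m.
Only numpy, scipy, OpenCV 4.12 (cv2) and the standard library are available. Lean on these libraries where they do the work, as an engineer would, in place of code of your own. Each camera call takes 0.05 s, during which the arm holds its last target. There are 200 camera calls.

## Working session

There is one attempt and no reset: what is moved stays moved. The work goes in short steps, Python scripts to look and compute and a shell command to move; the robot and the scene stay as the last step left them, time stands still between calls to the robot, and variables do not carry over. Pictures are saved under pics/ and viewed, about 8 in all and at most 12, crops included, and the job is handed in when it is done.

```bash
ls; mkdir -p pics
python3 - <<'E'
from rig import sensors,cams
import cv2,numpy as np
s=sensors.observe();print({k:np.round(v,3).tolist() for k,v in s.items()})
ims=[]
for n in("scene","top"):
    im,d=cams.get_image(n);np.savez(f"pics/{n}0.npz",im=im,d=d,T=cams.calibration(n)["extrinsics"]);cv2.imwrite(f"pics/{n}0.png",im)
    c=cams.calibration(n);print(n,c)
E
```

```text
pics
{'time_s': 0.0, 'q': [-87.335, 21.843, 74.385, -0.0, 83.856, -12.336], 'qvel': [0.037, 0.037, 0.029, -0.004, -0.07, -0.038], 'joint_efforts': [-0.002, -44.847, -23.128, -0.0, 0.005, -0.0], 'position': [0.142, -0.531, 0.231], 'tool_rot': [[-0.0, 0.259, -0.966], [0.001, -0.966, -0.259], [-1.0, -0.001, -0.0]], 'ft_force': [-0.527, -0.501, 0.672], 'wrist_torque': [0.017, 0.015, 0.002], 'grip_width': 0.086}
scene {'vertical_fov': 54.64942044145347, 'cx': 282.5090119540825, 'cy': 206.5693823358084, 'distortion': array([-0.06279489,  0.        ,  0.        ,  0.        ,  0.        ]), 'extrinsics': array([[ 0.23923079,  0.81263675, -0.53140394,  1.08386708],
       [ 0.97092978, -0.19570565,  0.13782114, -0.1264426 ],
       [ 0.00799977, -0.54892697, -0.83583203,  0.93594924],
       [ 0.        ,  0.        ,  0.        ,  1.        ]])}
top {'vertical_fov': 51.74452484331233, 'cx': 275.86307451092154, 'cy': 205.67900889068508, 'distortion': array([-0.07271848,  0.        ,  0.        ,  0.        ,  0.        ]), 'extrinsics': array([[ 8.58716409e-03, -9.92504986e-01,  1.21902066e-01,
         3.97021781e-01],
       [-9.99963092e-01, -8.55672971e-03,  7.73163626e-04,
         7.45835394e-03],
       [ 2.75714274e-04, -1.21904206e-01, -9.92541832e-01,
         1.34690159e+00],
       [ 0.00000000e+00,  0.00000000e+00,  0.00000000e+00,
         1.00000000e+00]])}
```

View pics/top0.png

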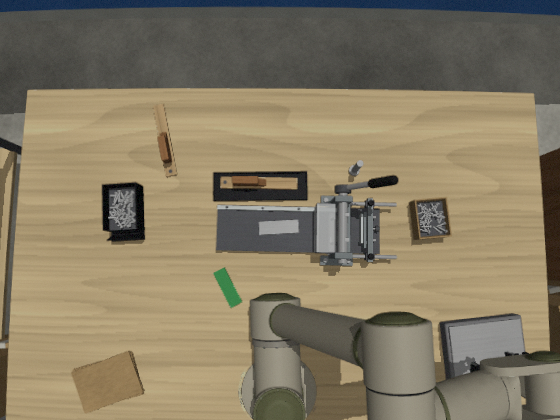

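View pics/scene0.png

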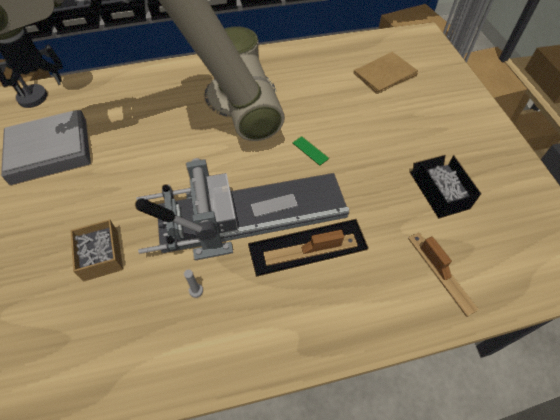

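The first two views show two stick candidates: A in the black tray at top (259,183), and B loose at top (165,145). The robot's right is image-right in the top view, so A, in its tray and farther right, fits. The strip is at top (279,227), with a green decoy at (228,287).

```bash
cat > h.py <<'E'
import cv2,numpy as np
from rig import sensors,cams
def K(c): 
    f=210/np.tan(np.radians(c["vertical_fov"]/2));return np.array([[f,0,c["cx"]],[0,f,c["cy"]],[0,0,1.]])
def ray(px,c,z):
    "pixels -> world points on plane height z"
    p=cv2.undistortPoints(np.array(px,float).reshape(-1,1,2),K(c),np.array(c["distortion"]))[:,0]
    T=np.array(c["extrinsics"]);d=np.c_[p,np.ones(len(p))]@T[:3,:3].T;o=T[:3,3]
    return o+d*((z-o[2])/d[:,2])[:,None]
def proj(P,c):
    T=np.linalg.inv(np.array(c["extrinsics"]));r=cv2.Rodrigues(T[:3,:3])[0]
    return cv2.projectPoints(np.array(P,float).reshape(-1,1,3),r,T[:3,3],K(c),np.array(c["distortion"]))[0][:,0]
def snap(n,name):
    c=cams.calibration(n);im,d=cams.get_image(n);cv2.imwrite(f"pics/{name}.png",im);np.savez(f"pics/{name}.npz",im=im,d=d,c=np.array(c,object));return im,d,c
def load(name):
    z=np.load(f"pics/{name}.npz",allow_pickle=True);return z["im"],z["d"],z["c"].item()
E
python3 - <<'E'
from h import *
im=cv2.imread("pics/top0.png");c=cams.calibration("top")
cr=cv2.resize(im[150:280,205:405],None,fx=4,fy=4,interpolation=cv2.INTER_CUBIC);cv2.imwrite("pics/top0c.png",cr)
print("strip",ray([[279,227]],c,.031),"stick grip",ray([[248,182]],c,.06),"guard",ray([[318,205],[318,252]],c,.105))
E
```

```text
strip [[ 0.4933356  -0.00162633  0.031     ]] stick grip [[0.62630389 0.09311291 0.06      ]] guard [[ 0.55257892 -0.1134228   0.105     ]
 [ 0.41728153 -0.11307922  0.105     ]]
```

View pics/top0c.png

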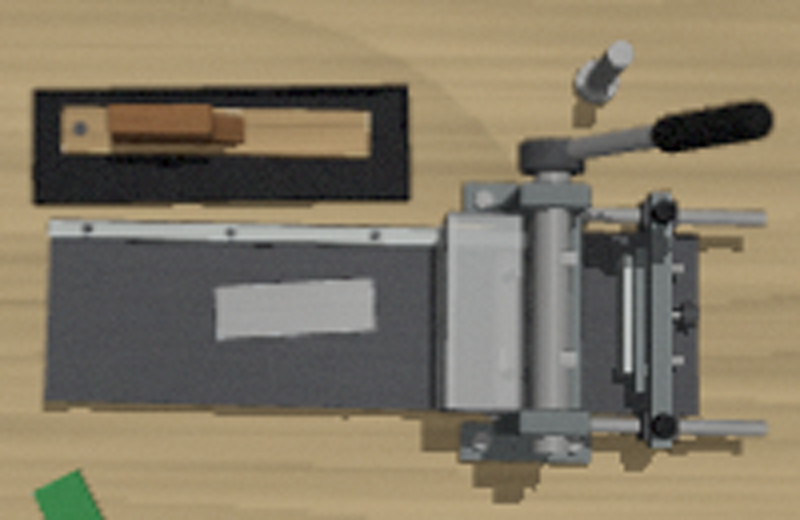

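The crop confirms stick A. Its blade spans crop x 60–370 and the grip is on the left half, so its front end points along the feed. The strip is at crop (295,308). I'll lift and move the wrist camera over the work.

```bash
python3 -m crank '{"hand":[0,0,0,0,0],"translation":[[-0.05,0,0],[-0.1,0,0],[-0.15,0,0],[-0.17,0,0],[-0.17,0,0]],"dr":[[-0.15,0,0],[-0.3,0,0],[-0.45,0,0],[-0.6,0,0],[-0.75,0,0]]}' >/dev/null
python3 -m crank '{"hand":[0,0,0,0,0],"translation":[[0,0,-0.05],[0,0,-0.1],[0,0,-0.15],[0,0,-0.2],[0,0,-0.25]],"dr":[[0,0,0],[0,0,0],[0,0,0],[0,0,0],[0,0,0]]}'
python3 -m crank '{"hand":[0,0,0,0,0],"translation":[[0,0,-0.05],[0,0,-0.1],[0,0,-0.15],[0,0,-0.2],[0,0,-0.25]],"dr":[[0,0,0],[0,0,0],[0,0,0],[0,0,0],[0,0,0]]}' >/dev/null
python3 -m crank '{"hand":[0,0,0,0,0],"translation":[[0,-0.01,-0.05],[0,-0.02,-0.1],[0,-0.02,-0.114],[0,-0.02,-0.114],[0,-0.02,-0.114]],"dr":[[-0.14,0,0],[-0.28,0,0],[-0.42,0,0],[-0.558,0,0],[-0.558,0,0]]}'
python3 - <<'E'
from h import *
im,d,c=snap("wrist","w1");print(np.round(c["extrinsics"],4).tolist(),c["vertical_fov"]);print(np.round(sensors.observe()["q"],1))
E
```

```text
time_s: 1.1
position: [0.2755, -0.3173, 0.4011]
tool_rot: [[-0.0, 0.848, -0.531], [0.001, -0.531, -0.848], [-1.0, -0.0, -0.0]]
ft_force: [0.4, -0.6, 0.0]
grip_width: 0.0852
time_s: 2.1
position: [0.4511, 0.0005, 0.4009]
tool_rot: [[-0.001, 1.0, 0.002], [0.0, 0.002, -1.0], [-1.0, -0.001, -0.0]]
ft_force: [0.4, -0.7, 0.5]
grip_width: 0.0853
[[1.0, 0.0016, 0.0002, 0.4507], [0.0016, -0.9656, -0.2599, 0.0661], [-0.0003, 0.2599, -0.9656, 0.5446], [0.0, 0.0, 0.0, 1.0]] 58.126981168366854
[-15.1   7.5  66.8  -0.  105.8 -14.9]
```

View pics/w1.png

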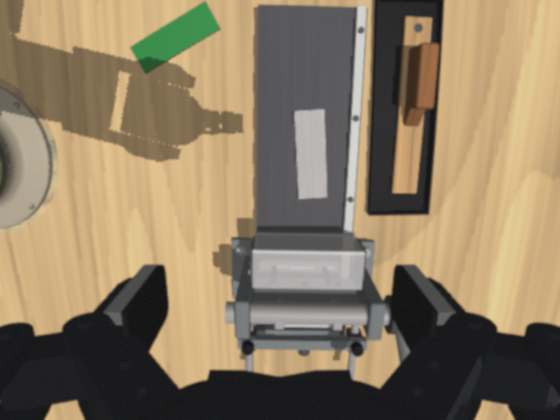

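The wrist view shows the bed with its fence inner edge running from about (357,10) to (345,230), the strip at (311,154), the stick in its tray at (412,105), and the guard front at about y=235. Next I'll measure these.

```bash
cat > m.py <<'E'
from h import *
def rect(mask,c,z,k=None):
    cs,_=cv2.findContours(mask.astype(np.uint8),cv2.RETR_EXTERNAL,cv2.CHAIN_APPROX_NONE)
    q=max(cs,key=cv2.contourArea)[:,0]+0.0
    w=ray(q,c,z)[:,:2];(cx,cy),(a,b),ang=cv2.minAreaRect((w*1000).astype(np.float32))
    if a<b: a,b,ang=b,a,ang+90
    return np.array([cx,cy]),a,b,(ang+90)%180-90
E
python3 - <<'E'
from m import *
im,d,c=load("w1");g=im.astype(int);hsv=cv2.cvtColor(im,cv2.COLOR_BGR2HSV);H,S,V=cv2.split(hsv)
# strip
m=np.zeros(H.shape,bool);m[90:215,275:340]=True
print("strip",rect(m&(V>95),c,.031))
# fence inner edge: strongest rise per row
gr=cv2.cvtColor(im,cv2.COLOR_BGR2GRAY).astype(float);P=[]
for y in range(20,215,4):
    r=np.diff(cv2.GaussianBlur(gr[y:y+1,334:364],(3,1),0)[0]);i=r.argmax()
    j=i+0.5
    if 0<i<len(r)-1: a,b,e=r[i-1:i+2];j+=0.5*(a-e)/(a-2*b+e+1e-9)
    P.append([334+j,y])
W=ray(P,c,.035)[:,:2]*1000
vx,vy,x0,y0=cv2.fitLine(W.astype(np.float32),cv2.DIST_HUBER,0,.01,.01).ravel()
print("fence dir",vx,vy,"pt",x0,y0,"ang",np.degrees(np.arctan2(vy,vx)),"res",np.std((W-[x0,y0])@[-vy,vx]))
# depth checks
for n,p in dict(strip=(311,154),bed=(280,60),fence=(352,120),blade=(405,170),grip=(430,75),floor=(385,150),guardtop=(300,245)).items():
    zc=d[p[1],p[0]];q=ray([p],c,0)[0];o=np.array(c["extrinsics"])[:3,3];T=np.array(c["extrinsics"])
    dirn=(q-o);t=zc/(dirn@T[:3,2]);print(n,np.round(o+dirn*t,4),hsv[p[1],p[0]])
E
```

```text
strip (array([493.6784668 ,   3.28375626]), 126.00101470947266, 46.66836929321289, -88.03071391582489)
fence dir 0.017830694 0.99984103 pt 544.93134 53.22878 ang 88.97832 res 0.15912262491981527
strip [0.4937 0.0046 0.0327] [  6   7 186]
bed [0.4515 0.1262 0.0274] [128  11  92]
fence [0.5466 0.0502 0.0367] [ 38   6 175]
blade [ 0.6311 -0.0199  0.0124] [ 16 110 201]
grip [0.6365 0.107  0.0629] [ 13 137 156]
floor [0.6025 0.0075 0.0037] [150   5  47]
guardtop [ 0.4776 -0.1057  0.0877] [15  6 84]
```

Run:
```python
from m import *
im,d,c=load("w1");hsv=cv2.cvtColor(im,cv2.COLOR_BGR2HSV);H,S,V=cv2.split(hsv)
def box(x0,y0,x1,y1):
    m=np.zeros(H.shape,bool);m[y0:y1,x0:x1]=True;return m
print("strip",rect(box(275,90,340,215)&(V>135),c,.031))
T=np.array(c["extrinsics"]);z=d
jj,ii=np.meshgrid(np.arange(560),np.arange(420));q=ray(np.c_[jj.ravel(),ii.ravel()],c,0);o=T[:3,3];dr=q-o;t=d.ravel()/(dr@T[:3,2]);X=(o+dr*t[:,None]).reshape(420,560,3)
h=X[...,2]
tray=box(364,0,448,222)
print("tray",rect(tray&(V<75)&(h<.03)&(h>-.01)|tray&(S>100)&(h>.008),c,.014))
print("blade",rect(tray&(h>.008)&(h<.02)&(S>80)&box(385,0,433,200),c,.011))
print("grip+handle",rect(tray&(h>.055)&(h<.07),c,.061))
print("bed rear row",[ (x,int(np.abs(np.diff(V[0:20,x].astype(int))).argmax())) for x in(270,300,330)],ray([[300,6.5]],c,.025))
F=np.array([544.93,53.23])/1000;u=np.array([-.01783,-.99984]);v=np.array([.99984,-.01783])
r=X.reshape(-1,3)-np.r_[F,0];sx=(r[:,:2]@u).reshape(420,560);sy=(r[:,:2]@v).reshape(420,560)
m=(sy>-.115)&(sy<-.005)&(h>.045)&(h<.12)&(sx>0.05)&(sx<.25);
for a,b in((.05,.06),(.06,.07),(.07,.08),(.08,.09),(.09,.1),(.1,.11)):
    k=m&(h>a)&(h<b);print(a,k.sum(),np.round(np.percentile(sx[k],[1,5,20,50]),4) if k.any() else"")
```

```text
strip (array([493.53408813,   3.38388824]), 120.60515594482422, 40.76055908203125, -86.50547647476196)
tray (array([622.28338623,  61.14028168]), 291.72552490234375, 91.16348266601562, -89.0278862118721)
blade (array([633.16387939,  66.91613007]), 239.30233764648438, 38.08436965942383, 89.5547103881836)
grip+handle (array([632.48730469, 106.5901413 ]), 79.67449188232422, 25.61701774597168, 89.50695037841797)
bed rear row [(270, 4), (300, 5), (330, 6)] [[0.47684976 0.19232936 0.025     ]]
0.05 196 [0.1599 0.16   0.1603 0.1605]
0.06 208 [0.1598 0.16   0.1603 0.1606]
0.07 216 [0.1599 0.1601 0.1603 0.1605]
0.08 713 [0.16   0.1602 0.1606 0.2273]
0.09 556 [0.1599 0.1602 0.1605 0.2291]
0.1 3755 [0.1603 0.1611 0.1696 0.1871]
```

All sizes agree with the given ones (strip 120.6×40.8 mm, blade 239×38 mm, grip 80×25.6 mm, bed rear at shear x = −300 mm). The strip's gap to the fence is about 30 mm and it is about 4.5° askew. I'll turn the open fingers so both lie along the strip, then come down beside it.

```bash
python3 -m crank '{"hand":[0,0,0,0,0],"translation":[[0.02,0,0],[0.04,0,0],[0.06,0,0],[0.08,0,0],[0.1,0,0]],"dr":[[0.15,0,0],[0.3,0,0],[0.45,0,0],[0.6,0,0],[0.75,0,0]]}' >/dev/null
python3 -m crank '{"hand":[0,0,0,0,0],"translation":[[0.02,0,0],[0.04,0,0],[0.06,0,0],[0.08,0,0],[0.1,0,0]],"dr":[[0.15,0,0],[0.3,0,0],[0.45,0,0],[0.6,0,0],[0.75,0,0]]}' >/dev/null
python3 -m crank '{"hand":[0,0,0,0,0],"translation":[[0.03,-0.004,0.004],[0.07,-0.004,0.004],[0.11,-0.004,0.004],[0.14,-0.004,0.004],[0.15,-0.004,0.004]],"dr":[[0.089,0,0],[0.089,0,0],[0.089,0,0],[0.089,0,0],[0.089,0,0]]}'
python3 -m crank '{"hand":[0,0,0,0,0],"translation":[[0.005,0,0],[0.01,0,0],[0.015,0,0],[0.015,0,0],[0.015,0,0]],"dr":[[0,0,0],[0,0,0],[0,0,0],[0,0,0],[0,0,0]]}'
python3 - <<'E'
from h import *
im,d,c=snap("scene","s2");cv2.imwrite("pics/s2c.png",cv2.resize(im[100:300,150:400],None,fx=3,fy=3,interpolation=cv2.INTER_CUBIC))
E
```

```text
time_s: 3.65
position: [0.4454, 0.0033, 0.0492]
tool_rot: [[-0.004, -0.024, -1.0], [0.001, -1.0, 0.024], [-1.0, -0.001, 0.004]]
ft_force: [-0.6, 0.1, 1.3]
grip_width: 0.0852
time_s: 4.15
position: [0.447, 0.0036, 0.0368]
tool_rot: [[0.001, -0.019, -1.0], [-0.0, -1.0, 0.019], [-1.0, 0.0, -0.001]]
ft_force: [-0.1, 0.3, -0.3]
grip_width: 0.0853
```

View pics/s2c.png

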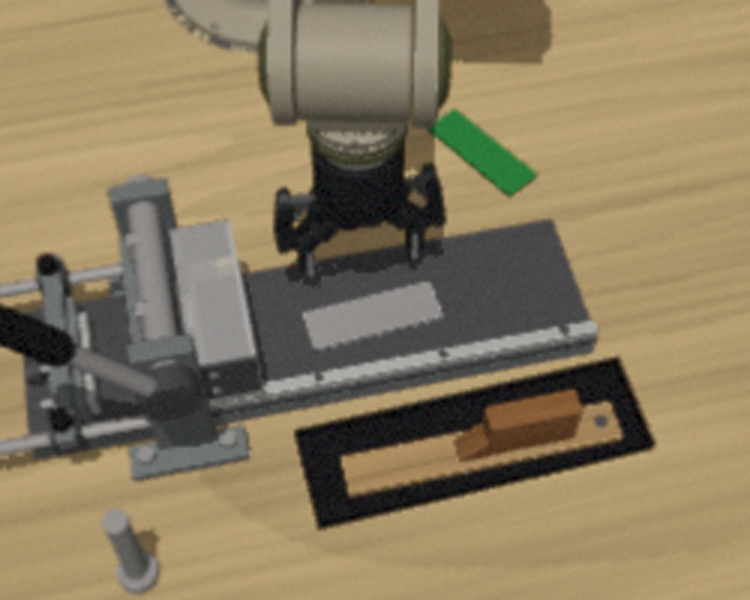

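The two fingertips, at crop (310,268) and (415,255), stand before the strip and within its length. Now I'll feel for the bed in small steps.

```bash
python3 -m crank '{"hand":[0,0,0,0,0],"translation":[[0.002,0,0],[0.004,0,0],[0.006,0,0],[0.006,0,0],[0.006,0,0]],"dr":[[0,0,0],[0,0,0],[0,0,0],[0,0,0],[0,0,0]]}' | grep -E "pos|force"
python3 -m crank '{"hand":[0,0,0,0],"translation":[[0.001,0,0],[0.002,0,0],[0.003,0,0],[0.003,0,0]],"dr":[[0,0,0],[0,0,0],[0,0,0],[0,0,0]]}' | grep -E "pos|force"
python3 -m crank '{"hand":[0,0,0],"translation":[[0.001,0,0],[0.002,0,0],[0.002,0,0]],"dr":[[0,0,0],[0,0,0],[0,0,0]]}' | grep -E "pos|force"
```

```text
position: [0.4467, 0.0036, 0.0303]
ft_force: [-0.5, -0.5, 0.7]
position: [0.4467, 0.0036, 0.0272]
ft_force: [-0.4, -0.2, -0.6]
position: [0.4467, 0.0036, 0.0252]
ft_force: [-0.1, -0.3, -0.4]
```

```bash
python3 -m crank '{"hand":[0,0,0,0,0],"translation":[[0.001,0,0],[0.002,0,0],[0.003,0,0],[0.003,0,0],[0.003,0,0]],"dr":[[0,0,0],[0,0,0],[0,0,0],[0,0,0],[0,0,0]]}' | grep -E "pos|force"
python3 -m crank '{"hand":[0,0,0,0],"translation":[[0.001,0,0],[0.002,0,0],[0.003,0,0],[0.003,0,0]],"dr":[[0,0,0],[0,0,0],[0,0,0],[0,0,0]]}' | grep -E "pos|force"
python3 -m crank '{"hand":[0,0,0],"translation":[[0.001,0,0],[0.002,0,0],[0.002,0,0]],"dr":[[0,0,0],[0,0,0],[0,0,0]]}' | grep -E "pos|force"
```

```text
position: [0.4468, 0.0036, 0.0223]
ft_force: [-0.3, 1.3, -0.7]
position: [0.4467, 0.0036, 0.0192]
ft_force: [0.4, 0.1, 0.7]
position: [0.4467, 0.0037, 0.0172]
ft_force: [-1.2, 0.7, 0.5]
```

```bash
python3 -m crank '{"hand":[0,0,0],"translation":[[0.001,0,0],[0.002,0,0],[0.002,0,0]],"dr":[[0,0,0],[0,0,0],[0,0,0]]}' | grep -E "pos|force"
python3 -m crank '{"hand":[0,0,0],"translation":[[0.001,0,0],[0.001,0,0],[0.001,0,0]],"dr":[[0,0,0],[0,0,0],[0,0,0]]}' | grep -E "pos|force"
python3 - <<'E'
from m import *
im,d,c=snap("wrist","w3");V=cv2.cvtColor(im,cv2.COLOR_BGR2HSV)[...,2]
print(np.round(c["extrinsics"],3).tolist())
E
```

```text
position: [0.4467, 0.0036, 0.0152]
ft_force: [-0.4, -0.5, -0.4]
position: [0.4468, 0.0036, 0.0143]
ft_force: [-0.9, -0.4, 0.4]
[[-0.019, -0.966, -0.259, 0.512], [-1.0, 0.019, 0.005, 0.002], [-0.0, 0.26, -0.966, 0.158], [0.0, 0.0, 0.0, 1.0]]
```

View pics/w3.png

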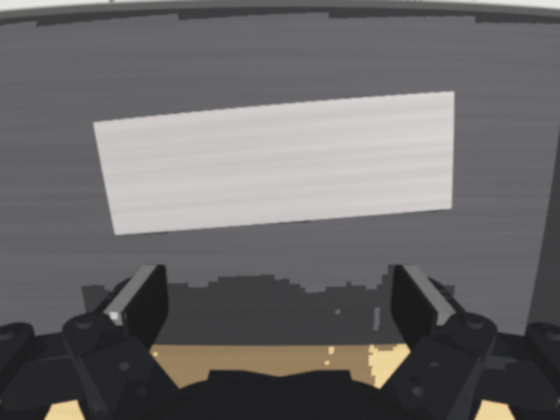

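Both fingers are low, behind the strip's near edge: the strip spans x 95–455 and the fingertips are at about x 105–165 and 395–450. The fence is at the top edge. I'll push about 42 mm, then creep.

```bash
python3 -m crank '{"hand":[0,0,0,0,0],"translation":[[0,0,-0.006],[0,0,-0.012],[0,0,-0.017],[0,0,-0.022],[0,0,-0.026]],"dr":[[0,0,0],[0,0,0],[0,0,0],[0,0,0],[0,0,0]]}' | grep -E "pos|force"
python3 -m crank '{"hand":[0,0,0,0,0],"translation":[[0,0,-0.004],[0,0,-0.008],[0,0,-0.012],[0,0,-0.015],[0,0,-0.016]],"dr":[[0,0,0],[0,0,0],[0,0,0],[0,0,0],[0,0,0]]}' | grep -E "pos|force"
python3 -m crank '{"hand":[0,0],"translation":[[0,0,-0.001],[0,0,-0.001]],"dr":[[0,0,0],[0,0,0]]}' | grep -E "pos|force"
python3 -m crank '{"hand":[0,0],"translation":[[0,0,-0.001],[0,0,-0.001]],"dr":[[0,0,0],[0,0,0]]}' | grep -E "pos|force"
```

```text
position: [0.473, 0.0032, 0.0142]
ft_force: [-2.1, -0.3, 0.9]
position: [0.4891, 0.0028, 0.0143]
ft_force: [-1.1, -0.2, -0.3]
position: [0.4898, 0.0028, 0.0143]
ft_force: [-0.9, -0.1, 0.4]
position: [0.4908, 0.0028, 0.0143]
ft_force: [-0.9, 0.3, 0.1]
```

```bash
python3 -m crank '{"hand":[0,0],"translation":[[0,0,-0.001],[0,0,-0.001]],"dr":[[0,0,0],[0,0,0]]}' | grep -E "pos|force"
python3 -m crank '{"hand":[0,0],"translation":[[0,0,-0.001],[0,0,-0.001]],"dr":[[0,0,0],[0,0,0]]}' | grep -E "pos|force"
python3 -m crank '{"hand":[0,0],"translation":[[0,0,-0.0005],[0,0,-0.0005]],"dr":[[0,0,0],[0,0,0]]}' | grep -E "pos|force"
python3 - <<'E'
from m import *
im,d,c=snap("wrist","w4")
E
```

```text
position: [0.4919, 0.0027, 0.0143]
ft_force: [-0.3, 0.1, 0.3]
position: [0.4929, 0.0027, 0.0143]
ft_force: [-0.9, -0.1, -0.7]
position: [0.4933, 0.0027, 0.0143]
ft_force: [-0.9, 0.2, -0.1]
```

View pics/w4.png

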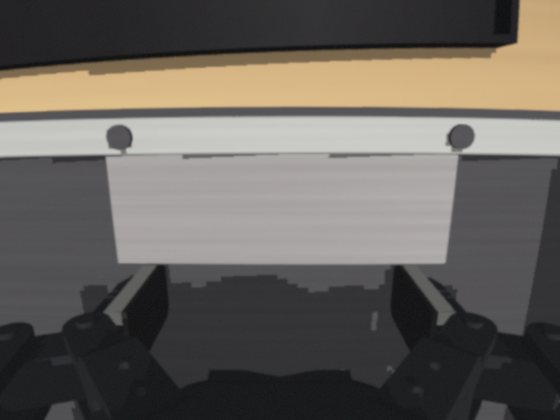

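The strip now lies along the fence, its top edge at y≈155 against the fence edge. There is no press force yet, so I'll creep on.

```bash
for i in 1; do
python3 -m crank '{"hand":[0,0],"translation":[[0,0,-0.0005],[0,0,-0.0005]],"dr":[[0,0,0],[0,0,0]]}' | grep -E "pos|force"
python3 -m crank '{"hand":[0,0],"translation":[[0,0,-0.0005],[0,0,-0.0005]],"dr":[[0,0,0],[0,0,0]]}' | grep -E "pos|force"
python3 -m crank '{"hand":[0,0],"translation":[[0,0,-0.0005],[0,0,-0.0005]],"dr":[[0,0,0],[0,0,0]]}' | grep -E "pos|force"
done
```

```text
position: [0.4934, 0.0027, 0.0143]
ft_force: [-3.6, 0.3, 0.6]
position: [0.4935, 0.0027, 0.0142]
ft_force: [-5.6, -0.9, 1.7]
position: [0.4936, 0.0028, 0.0142]
ft_force: [-6.4, -2.0, 4.0]
```

The strip is flush, pressed with about 6 N, and contact came within 0.5 mm of the prediction. I'll back off, lift, turn and go over the grip.

```bash
python3 -m crank '{"hand":[0,0,0,0,0],"translation":[[0,0,0.01],[0,0,0.015],[-0.05,0,0.015],[-0.1,0,0.015],[-0.12,0,0.015]],"dr":[[0,0,0],[0,0,0],[0,0,0],[0,0,0],[0,0,0]]}' | grep -E "pos|force"
python3 -m crank '{"hand":[0,0,0,0,0],"translation":[[0,-0.022,-0.03],[0,-0.043,-0.06],[0,-0.064,-0.09],[0,-0.085,-0.12],[0,-0.1065,-0.152]],"dr":[[-0.145,0,0],[-0.29,0,0],[-0.435,0,0],[-0.58,0,0],[-0.725,0,0]]}' | grep -E "pos|force"
python3 -m crank '{"hand":[0,0,0,0,0],"translation":[[0,0,0],[0,0,0],[0,0,0],[0,0,0],[0,0,0]],"dr":[[-0.145,0,0],[-0.29,0,0],[-0.435,0,0],[-0.58,0,0],[-0.725,0,0]]}' >/dev/null
python3 -m crank '{"hand":[0,0,0],"translation":[[0,0,0],[0,0,0],[0,0,0]],"dr":[[-0.13,0,0],[-0.13,0,0],[-0.13,0,0]]}'
python3 - <<'E'
from m import *
im,d,c=snap("wrist","w5");print(np.round(c["extrinsics"],3).tolist(),sensors.observe()["position"],np.round(sensors.observe()["q"],1))
E
```

```text
position: [0.4811, 0.0028, 0.1385]
ft_force: [1.0, -0.3, -1.2]
position: [0.6347, 0.1076, 0.1344]
ft_force: [0.2, -0.9, 0.4]
time_s: 11.7
position: [0.6337, 0.1066, 0.1343]
tool_rot: [[0.0, 1.0, -0.014], [0.0, -0.014, -1.0], [-1.0, 0.0, -0.0]]
ft_force: [-0.4, -0.1, -0.0]
grip_width: 0.0856
[[1.0, -0.013, -0.003, 0.634], [-0.014, -0.966, -0.26, 0.172], [0.001, 0.26, -0.966, 0.278], [0.0, 0.0, 0.0, 1.0]] [0.63373347 0.10654648 0.1343193 ] [-1.  35.4 67.   0.  77.6 -0.2]
```

View pics/w5.png

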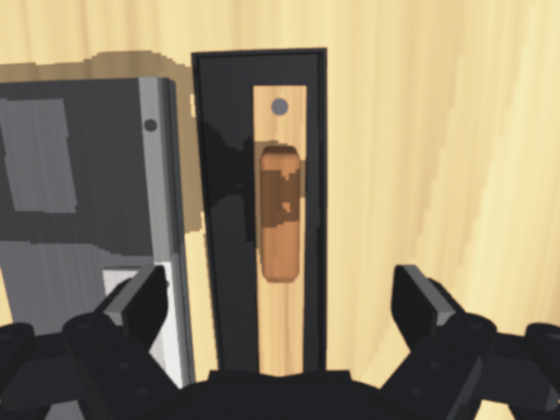

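The grip block spans (261–301, 147–283), centred between the fingers at x≈280. I'll check its centre and direction by ray.

Run:
```python
from m import *
im,d,c=load("w5");h,s,v=cv2.split(cv2.cvtColor(im,cv2.COLOR_BGR2HSV))
m=np.zeros(h.shape,bool);m[140:290,250:310]=True
k=m&(h<15)&(s>125)
print("grip",rect(k,c,.061))
m[:]=False;m[80:140,245:315]=True
for y in(95,125,330,360):
    xs=np.where((s[y]>60)&(v[y]>110)&(np.arange(560)>235)&(np.arange(560)<312))[0];print(y,xs.min(),xs.max(),ray([[xs.min()-.5,y],[xs.max()+.5,y]],c,.011)[:,:2].round(4).tolist())
```

```text
grip (array([633.91790771, 107.88252258]), 83.12065124511719, 22.49927520751953, 89.5943603515625)
95 253 306 [[0.6163, 0.1805], [0.6532, 0.18]]
125 253 306 [[0.6158, 0.1604], [0.6532, 0.1598]]
330 258 303 [[0.6145, -0.0014], [0.6518, -0.0019]]
360 259 302 [[0.6145, -0.0304], [0.6511, -0.0309]]
```

The stick is centred within 0.5 mm of the tool and its direction agrees within 0.3°. I'll descend and grip.

```bash
python3 -m crank '{"hand":[0,0,0,0,0],"translation":[[0.04,0,0],[0.075,0,0],[0.1,0,0],[0.114,0,0],[0.114,0,0]],"dr":[[0,0,0],[0,0,0],[0,0,0],[0,0,0],[0,0,0]]}' | grep -E "pos|force"
python3 -m crank '{"hand":[255,255,255,255,255],"translation":[[0,0,0],[0,0,0],[0,0,0],[0,0,0],[0,0,0]],"dr":[[0,0,0],[0,0,0],[0,0,0],[0,0,0],[0,0,0]]}' 60
python3 -m crank '{"hand":[255,255,255,255],"translation":[[0,0,0],[0,0,0],[0,0,0],[0,0,0]],"dr":[[0,0,0],[0,0,0],[0,0,0],[0,0,0]]}'
```

```text
position: [0.6331, 0.1065, 0.0188]
ft_force: [-0.7, -0.1, 0.5]
time_s: 12.75
position: [0.6342, 0.1066, 0.0212]
tool_rot: [[0.002, 1.0, -0.01], [-0.0, -0.01, -1.0], [-1.0, 0.002, 0.0]]
ft_force: [0.5, 0.2, 4.0]
grip_width: 0.0234
time_s: 13.15
position: [0.6342, 0.1065, 0.0212]
tool_rot: [[0.002, 1.0, -0.01], [-0.0, -0.01, -1.0], [-1.0, 0.002, 0.0]]
ft_force: [0.7, 0.6, 5.9]
grip_width: 0.0232
```

```bash
python3 -m crank '{"hand":[255,255,255,255],"translation":[[-0.02,0,0],[-0.06,0,0],[-0.1,0,0],[-0.1,0,0]],"dr":[[0,0,0],[0,0,0],[0,0,0],[0,0,0]]}'
python3 - <<'E'
from m import *
im,d,c=load("w4")
print(ray([[108,157],[118,263],[457,157],[446,263],[280,157],[280,263]],c,.031).round(4))
V=cv2.cvtColor(im,cv2.COLOR_BGR2HSV)[...,2];m=np.zeros(V.shape,bool);m[157:264,90:480]=True;print(rect(m&(V>135),c,.031))
E
```

```text
time_s: 13.55
position: [0.6359, 0.1066, 0.1258]
tool_rot: [[0.01, 1.0, -0.01], [-0.0, -0.01, -1.0], [-1.0, 0.01, 0.0]]
ft_force: [0.1, -0.3, -1.2]
grip_width: 0.023
[[ 0.5437  0.0602  0.031 ]
 [ 0.5047  0.0618  0.031 ]
 [ 0.5415 -0.0592  0.031 ]
 [ 0.5024 -0.0592  0.031 ]
 [ 0.5423  0.0014  0.031 ]
 [ 0.5039  0.0021  0.031 ]]
(array([523.07659912,   1.1613884 ]), 120.54720306396484, 39.06853485107422, 88.9104232788086)
```

```bash
python3 -m crank '{"hand":[255,255,255,255,255],"translation":[[0,-0.03,-0.035],[0,-0.06,-0.07],[0,-0.09,-0.105],[0,-0.107,-0.123],[0,-0.107,-0.123]],"dr":[[0.008,0,0],[0.008,0,0],[0.008,0,0],[0.008,0,0],[0.008,0,0]]}' >/dev/null
python3 -m crank '{"hand":[255,255],"translation":[[0.03,0,0],[0.03,0,0]],"dr":[[0,0,0],[0,0,0]]}'
python3 - <<'E'
from m import *
im,d,c=snap("wrist","w6");im2,d2,c2=snap("scene","s6")
h,s,v=cv2.split(cv2.cvtColor(im,cv2.COLOR_BGR2HSV))
z=sensors.observe()["position"][2]-.0182+.008
for y in range(20,400,30):
    xs=np.where((s[y]>70)&(v[y]>100)&(h[y]<25)&(np.arange(560)>220)&(np.arange(560)<340))[0]
    if len(xs): print(y,xs.min(),xs.max(),ray([[(xs.min()+xs.max())/2,y]],c,z)[0].round(4))
cv2.imwrite("pics/j6.png",np.vstack([cv2.resize(im,(400,300)),cv2.resize(im2[100:300,150:417],(400,300))]))
E
```

```text
time_s: 14.25
position: [0.5263, 0.2297, 0.0869]
tool_rot: [[-0.007, 1.0, -0.018], [-0.002, -0.018, -1.0], [-1.0, -0.007, 0.002]]
ft_force: [-0.4, -1.0, -1.6]
grip_width: 0.0235
20 221 339 [0.5281 0.3271 0.0797]
50 221 339 [0.5279 0.3164 0.0797]
80 221 339 [0.5277 0.3054 0.0797]
110 221 339 [0.5275 0.2942 0.0797]
140 221 339 [0.5273 0.2826 0.0797]
170 221 339 [0.5271 0.2707 0.0797]
200 221 339 [0.5268 0.2582 0.0797]
230 221 339 [0.5266 0.2453 0.0797]
260 221 339 [0.5264 0.2317 0.0797]
290 244 314 [0.5257 0.2174 0.0797]
320 245 313 [0.5254 0.2023 0.0797]
350 246 312 [0.5251 0.1863 0.0797]
```

View pics/j6.png

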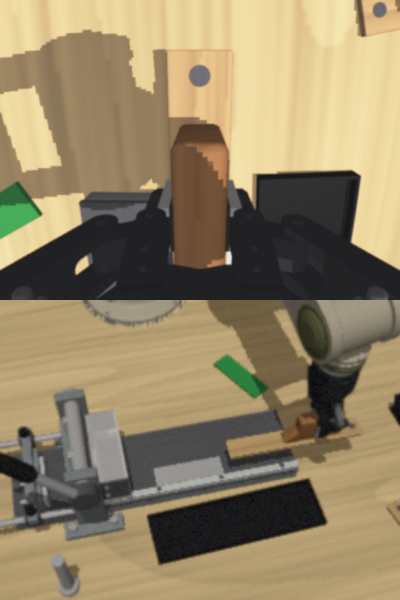

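The stick is held straight, its blade along the fence direction and over the bed behind the strip (scene view, lower half, blade end at about (228,450)). I'll lower it to the bed.

```bash
python3 -m crank '{"hand":[255,255,255,255,255],"translation":[[0.012,0.0008,0],[0.024,0.0008,0],[0.034,0.0008,0],[0.039,0.0008,0],[0.039,0.0008,0]],"dr":[[0,0,0],[0,0,0],[0,0,0],[0,0,0],[0,0,0]]}' 
python3 -m crank '{"hand":[255,255],"translation":[[0.001,0,0],[0.001,0,0]],"dr":[[0,0,0],[0,0,0]]}' | grep -E "pos|force"
python3 -m crank '{"hand":[255,255],"translation":[[0.001,0,0],[0.001,0,0]],"dr":[[0,0,0],[0,0,0]]}' | grep -E "pos|force"
```

```text
time_s: 14.85
position: [0.5284, 0.2305, 0.0504]
tool_rot: [[-0.002, 1.0, -0.018], [-0.0, -0.018, -1.0], [-1.0, -0.002, 0.0]]
ft_force: [0.4, 0.5, -2.3]
grip_width: 0.0232
position: [0.529, 0.2307, 0.0506]
ft_force: [-1.0, 0.3, -1.7]
position: [0.5288, 0.2306, 0.0495]
ft_force: [-0.2, -1.0, -2.2]
```

```bash
python3 -m crank '{"hand":[255,255,255,255],"translation":[[0.001,-0.001,0],[0.002,-0.001,0],[0.004,-0.001,0],[0.004,-0.001,0]],"dr":[[0,0,0],[0,0,0],[0,0,0],[0,0,0]]}' | grep -E "pos|force"
python3 -m crank '{"hand":[255,255],"translation":[[0.001,0,0],[0.001,0,0]],"dr":[[0,0,0],[0,0,0]]}' | grep -E "pos|force"
python3 -m crank '{"hand":[255,255],"translation":[[0.001,0,0],[0.001,0,0]],"dr":[[0,0,0],[0,0,0]]}' | grep -E "pos|force"
```

```text
position: [0.5276, 0.2306, 0.045]
ft_force: [0.8, 0.4, -1.9]
position: [0.5278, 0.2306, 0.0442]
ft_force: [0.4, -0.1, -2.4]
position: [0.5277, 0.2306, 0.0432]
ft_force: [-1.0, -0.2, -2.7]
```

```bash
python3 -m crank '{"hand":[255,255],"translation":[[0.001,0,0],[0.001,0,0]],"dr":[[0,0,0],[0,0,0]]}' | grep -E "pos|force"
python3 -m crank '{"hand":[255,255],"translation":[[0.0005,0,0],[0.0005,0,0]],"dr":[[0,0,0],[0,0,0]]}' | grep -E "pos|force"
```

```text
position: [0.5278, 0.2307, 0.043]
ft_force: [-1.3, 0.4, 5.0]
position: [0.5279, 0.2308, 0.0429]
ft_force: [-2.5, 0.6, 7.8]
```

The bed is felt at TCP z≈0.043. I'll raise the stick slightly to unload it and feed 85 mm, still short of the hold-down bar.

```bash
python3 -m crank '{"hand":[255,255],"translation":[[-0.001,0,0],[-0.0012,0,0]],"dr":[[0,0,0],[0,0,0]]}' | grep -E "pos|force"
python3 -m crank '{"hand":[255,255,255,255,255],"translation":[[0,0,0.005],[0,0,0.01],[0,0,0.017],[0,0,0.026],[0,0,0.035]],"dr":[[0,0,0],[0,0,0],[0,0,0],[0,0,0],[0,0,0]]}' | grep -E "pos|force"
python3 -m crank '{"hand":[255,255,255,255,255],"translation":[[0,0,0.01],[0,0,0.02],[0,0,0.03],[0,0,0.04],[0,0,0.05]],"dr":[[0,0,0],[0,0,0],[0,0,0],[0,0,0],[0,0,0]]}' | grep -E "pos|force"
python3 - <<'E'
from m import *
im,d,c=load("top0") if 0 else (None,None,cams.calibration("top"))
p=ray([[205+622/4,150+315/4],[205+640/4,150+315/4]],c,.05);print("jaw front",p)
F=np.array([.54493,.05323]);u=np.array([-.01783,-.99984]);print(((p[:,:2]-F)@u)-.161)
E
```

```text
position: [0.5279, 0.2306, 0.0431]
ft_force: [-0.3, 0.8, -0.1]
position: [0.5272, 0.1949, 0.0431]
ft_force: [0.4, 3.3, 2.9]
position: [0.5263, 0.1448, 0.0431]
ft_force: [-0.5, 4.0, 3.7]
jaw front [[ 0.48860346 -0.2466335   0.05      ]
 [ 0.48869924 -0.26024795  0.05      ]]
[0.13981983 0.15343039]
```

Feeding with 3–4 N of friction. I'll go on slowly through the hold-down bar.

```bash
python3 -m crank '{"hand":[255,255,255,255],"translation":[[0,0,0.003],[0,0,0.006],[0,0,0.009],[0,0,0.012]],"dr":[[0,0,0],[0,0,0],[0,0,0],[0,0,0]]}' | grep -E "pos|force"
python3 -m crank '{"hand":[255,255,255],"translation":[[0,0,0.002],[0,0,0.004],[0,0,0.006]],"dr":[[0,0,0],[0,0,0],[0,0,0]]}' | grep -E "pos|force"
python3 -m crank '{"hand":[255,255,255],"translation":[[0,0,0.002],[0,0,0.004],[0,0,0.006]],"dr":[[0,0,0],[0,0,0],[0,0,0]]}' | grep -E "pos|force"
python3 -m crank '{"hand":[255,255,255],"translation":[[0,0,0.002],[0,0,0.004],[0,0,0.006]],"dr":[[0,0,0],[0,0,0],[0,0,0]]}' | grep -E "pos|force"
```

```text
position: [0.5261, 0.1337, 0.0431]
ft_force: [-0.0, 4.7, 4.9]
position: [0.526, 0.1281, 0.0431]
ft_force: [1.1, 13.6, 4.9]
position: [0.5258, 0.1224, 0.0431]
ft_force: [0.6, 8.4, 5.0]
position: [0.5257, 0.1163, 0.0431]
ft_force: [-0.3, 8.6, 4.8]
```

The bar was felt at 13.6 N about where predicted (strip end at shear x ≈ 44 mm), and the drag is now steady at about 8.5 N. I'll advance to about x = 112 mm, short of the earliest jaw position.

```bash
python3 -m crank '{"hand":[255,255,255,255,255],"translation":[[-0.0004,0,0.005],[-0.0004,0,0.01],[-0.0004,0,0.015],[-0.0004,0,0.021],[-0.0004,0,0.027]],"dr":[[0,0,0],[0,0,0],[0,0,0],[0,0,0],[0,0,0]]}' | grep -E "pos|force"
python3 -m crank '{"hand":[255,255,255,255,255],"translation":[[0,0,0.006],[0,0,0.012],[0,0,0.018],[0,0,0.024],[0,0,0.029]],"dr":[[0,0,0],[0,0,0],[0,0,0],[0,0,0],[0,0,0]]}' | grep -E "pos|force"
python3 - <<'E'
from m import *
im,d,c=snap("top","t7");im2,_,_=snap("scene","s7")
cv2.imwrite("pics/j7.png",np.vstack([cv2.resize(im[170:270,205:405],(600,300),interpolation=cv2.INTER_CUBIC),cv2.resize(im2[150:275,130:380],(600,300),interpolation=cv2.INTER_CUBIC)]))
E
```

```text
position: [0.5249, 0.0889, 0.0431]
ft_force: [0.7, 7.6, 0.6]
position: [0.5243, 0.0599, 0.0431]
ft_force: [-0.1, 8.3, 2.5]
```

View pics/j7.png

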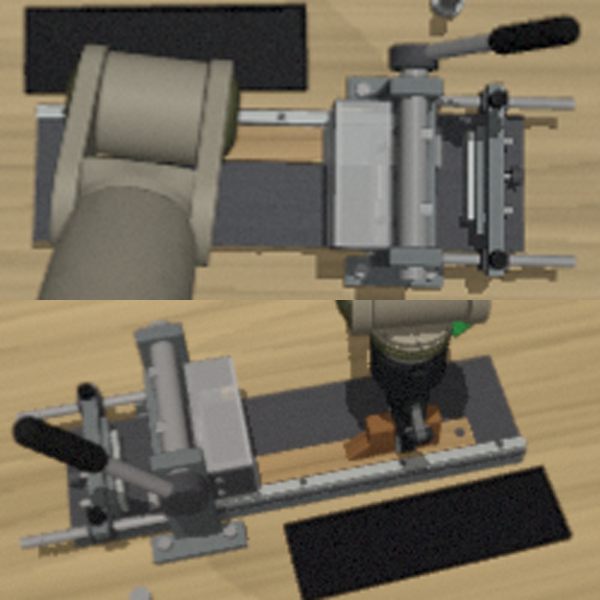

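The blade lies along the fence and goes under the guard (scene part (255,470)). The strip end is not yet out at the jaw (top part x≈468). I'll creep toward the gauge.

```bash
python3 -m crank '{"hand":[255,255,255,255],"translation":[[0,0,0.001],[0,0,0.002],[0,0,0.003],[0,0,0.004]],"dr":[[0,0,0],[0,0,0],[0,0,0],[0,0,0]]}' | grep -E "pos|force"
python3 -m crank '{"hand":[255,255,255,255],"translation":[[0,0,0.001],[0,0,0.002],[0,0,0.003],[0,0,0.004]],"dr":[[0,0,0],[0,0,0],[0,0,0],[0,0,0]]}' | grep -E "pos|force"
python3 -m crank '{"hand":[255,255,255],"translation":[[0,0,0.001],[0,0,0.002],[0,0,0.003]],"dr":[[0,0,0],[0,0,0],[0,0,0]]}' | grep -E "pos|force"
python3 -m crank '{"hand":[255,255],"translation":[[0,0,0.001],[0,0,0.002]],"dr":[[0,0,0],[0,0,0]]}' | grep -E "pos|force"
```

```text
position: [0.5242, 0.0562, 0.0431]
ft_force: [-0.3, 7.2, 1.8]
position: [0.5242, 0.0522, 0.0431]
ft_force: [0.8, 7.3, 1.1]
position: [0.5241, 0.0492, 0.0431]
ft_force: [-0.1, 7.3, 0.9]
position: [0.5241, 0.0472, 0.0431]
ft_force: [-0.7, 6.7, 1.0]
```

```bash
python3 -m crank '{"hand":[255,255],"translation":[[0,0,0.001],[0,0,0.002]],"dr":[[0,0,0],[0,0,0]]}' | grep -E "pos|force"
python3 -m crank '{"hand":[255,255],"translation":[[0,0,0.001],[0,0,0.002]],"dr":[[0,0,0],[0,0,0]]}' | grep -E "pos|force"
```

```text
position: [0.524, 0.0452, 0.0431]
ft_force: [0.5, 8.3, 2.9]
position: [0.524, 0.0432, 0.0431]
ft_force: [0.0, 6.7, 1.7]
```

```bash
python3 -m crank '{"hand":[255,255,255],"translation":[[0,0,0.001],[0,0,0.002],[0,0,0.002]],"dr":[[0,0,0],[0,0,0],[0,0,0]]}' | grep -E "pos|force"
python3 -m crank '{"hand":[255,255,255],"translation":[[0,0,0.001],[0,0,0.002],[0,0,0.002]],"dr":[[0,0,0],[0,0,0],[0,0,0]]}' | grep -E "pos|force"
```

```text
position: [0.524, 0.0411, 0.0431]
ft_force: [0.2, 5.2, 2.2]
position: [0.5239, 0.0391, 0.0431]
ft_force: [-0.1, 6.3, 1.2]
```

```bash
python3 -m crank '{"hand":[255,255],"translation":[[0,0,0.001],[0,0,0.001]],"dr":[[0,0,0],[0,0,0]]}' | grep -E "pos|force"
python3 -m crank '{"hand":[255,255],"translation":[[0,0,0.001],[0,0,0.001]],"dr":[[0,0,0],[0,0,0]]}' | grep -E "pos|force"
```

```text
position: [0.5239, 0.0381, 0.0431]
ft_force: [-0.0, 6.2, 2.3]
position: [0.5239, 0.0371, 0.0431]
ft_force: [0.4, 6.3, 1.8]
```

```bash
python3 -m crank '{"hand":[255,255],"translation":[[0,0,0.001],[0,0,0.001]],"dr":[[0,0,0],[0,0,0]]}' | grep -E "pos|force"
python3 -m crank '{"hand":[255,255],"translation":[[0,0,0.001],[0,0,0.001]],"dr":[[0,0,0],[0,0,0]]}' | grep -E "pos|force"
python3 -m crank '{"hand":[255,255],"translation":[[0,0,0.001],[0,0,0.001]],"dr":[[0,0,0],[0,0,0]]}' | grep -E "pos|force"
```

```text
position: [0.5238, 0.0361, 0.0431]
ft_force: [-0.2, 5.7, 1.9]
position: [0.5238, 0.0354, 0.0431]
ft_force: [-0.3, 8.2, 2.4]
position: [0.5238, 0.0354, 0.0432]
ft_force: [0.2, 14.6, 3.9]
```

```bash
python3 -m crank '{"hand":[255,255],"translation":[[0,0,0.001],[0,0,0.001]],"dr":[[0,0,0],[0,0,0]]}' | grep -E "pos|force"
python3 -m crank '{"hand":[255,255],"translation":[[0,0,0.0005],[0,0,0.0005]],"dr":[[0,0,0],[0,0,0]]}' | grep -E "pos|force"
```

```text
position: [0.5237, 0.0353, 0.0434]
ft_force: [0.9, 21.0, 4.8]
position: [0.5237, 0.0353, 0.0434]
ft_force: [1.5, 25.0, 6.3]
```

The gauge is felt at y=0.0354: the position stopped while the force rose. 25 N total is more than wanted, so I'll relax at once to a gentle press and hold.

```bash
python3 -m crank '{"hand":[255,255],"translation":[[0,0,-0.0022],[0,0,-0.0022]],"dr":[[0,0,0],[0,0,0]]}' | grep -E "pos|force"
python3 -m crank '{"hand":[255,255,255,255,255],"translation":[[0,0,0],[0,0,0],[0,0,0],[0,0,0],[0,0,0]],"dr":[[0,0,0],[0,0,0],[0,0,0],[0,0,0],[0,0,0]]}' | grep -E "pos|force"
python3 -m crank '{"hand":[255,255,255,255,255],"translation":[[0,0,0],[0,0,0],[0,0,0],[0,0,0],[0,0,0]],"dr":[[0,0,0],[0,0,0],[0,0,0],[0,0,0],[0,0,0]]}' | grep -E "pos|force"
```

```text
position: [0.5237, 0.0354, 0.0431]
ft_force: [-0.1, 10.7, 1.5]
position: [0.5238, 0.0354, 0.0431]
ft_force: [0.4, 10.1, 2.1]
position: [0.5238, 0.0354, 0.0431]
ft_force: [0.5, 10.5, 2.0]
```

Held for about 1 s at 10.5 N, of which about 6 N is drag. I'll retract along the fence and lift over the tray.

```bash
python3 -m crank '{"hand":[255,255,255,255,255],"translation":[[0,0,-0.005],[0,0,-0.015],[0,0,-0.03],[0,0,-0.045],[0,0,-0.06]],"dr":[[0,0,0],[0,0,0],[0,0,0],[0,0,0],[0,0,0]]}' | grep -E "pos|force"
python3 -m crank '{"hand":[255,255,255,255,255],"translation":[[-0.03,0,0],[-0.06,0,0],[-0.09,0,0],[-0.09,0,0],[-0.09,0,0]],"dr":[[0,0,0],[0,0,0],[0,0,0],[0,0,0],[0,0,0]]}' | grep -E "pos|force"
python3 -m crank '{"hand":[255,255,255,255,255],"translation":[[0,0.03,-0.003],[0,0.06,-0.006],[0,0.09,-0.009],[0,0.1,-0.01],[0,0.1,-0.01]],"dr":[[0,0,0],[0,0,0],[0,0,0],[0,0,0],[0,0,0]]}'
python3 - <<'E'
from m import *
im,d,c=snap("top","t8");im2,_,_=snap("scene","s8")
cv2.imwrite("pics/j8.png",np.vstack([cv2.resize(im[185:265,295:405],(600,436),interpolation=cv2.INTER_CUBIC)]))
E
```

```text
position: [0.5251, 0.0959, 0.0432]
ft_force: [-0.4, 0.8, -2.3]
position: [0.5251, 0.0952, 0.1333]
ft_force: [0.5, 0.5, -2.2]
time_s: 26.45
position: [0.6257, 0.1029, 0.1309]
tool_rot: [[-0.003, 1.0, -0.018], [0.0, -0.018, -1.0], [-1.0, -0.003, -0.0]]
ft_force: [-0.7, -0.4, -2.3]
grip_width: 0.0231
```

View pics/j8.png

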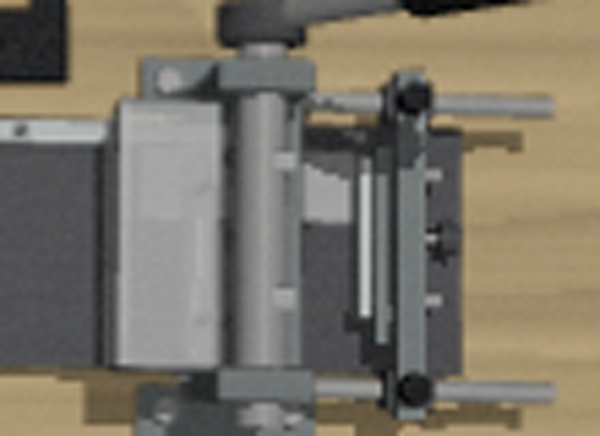

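The strip's end shows behind the blade, its leading edge at crop x≈352, against the jaw. The jaw's face fills 352–358, which is about the expected parallax. I'll check the near edge by rays and lower the stick into the tray.

```bash
python3 - <<'E'
from m import *
c=cams.calibration("top");k=110/600
P=[[295+x*k,185+y*k] for x,y in((325,222),(345,222),(150,217),(210,218))]
F=np.array([.5444,.0028]);u=np.array([-.01783,-.99984]);v=np.array([.99984,-.01783])
print("near edge dist from fence mm",((ray(P,c,.031)[:,:2]-F)@v*1000).round(1))
e=ray([[295+352*k,185+200*k]],c,.031);j=ray([[295+358*k,185+200*k]],c,.05);print("end,jaw shear x",((e[:,:2]-F)@u*1000-110.6).round(1),((j[:,:2]-F)@u*1000-110.6).round(1))
im,_,_=load("t8");C=im[185:265,295:405]
g=cv2.cvtColor(C,cv2.COLOR_BGR2GRAY)[:, [55,57,59,61]];print(g[28:48].T)
E
python3 -m crank '{"hand":[255,255,255,255,255],"translation":[[0.03,0,0],[0.06,0,0],[0.085,0,0],[0.1,0,0],[0.105,0,0]],"dr":[[0,0,0],[0,0,0],[0,0,0],[0,0,0],[0,0,0]]}' | grep -E "pos|force"
python3 -m crank '{"hand":[255,255,255],"translation":[[0.001,0,0],[0.002,0,0],[0.003,0,0]],"dr":[[0,0,0],[0,0,0],[0,0,0]]}' | grep -E "pos|force"
```

```text
near edge dist from fence mm [-41.1 -40.8 -40.8 -40.5]
end,jaw shear x [140.4] [140.1]
[[ 83  84 120 125 125 125 125 125 123 125 125 124  94  67  73  76  76  73
   75  73]
 [ 83  89 105 156 162 161 159 161 160 161 163 162 118  80  77  74  77  78
   77  76]
 [ 90  94  92 107 157 163 160 160 160 162 162 162 143  91  77  80  81  74
   81  79]
 [ 87  89  87  91 157 159 160 162 160 163 162 162 141  93  75  76  79  80
   81  82]]
position: [0.6237, 0.1027, 0.0265]
ft_force: [0.6, 0.1, -1.2]
position: [0.6258, 0.1025, 0.0264]
ft_force: [0.4, 0.2, -1.9]
```

```bash
python3 -m crank '{"hand":[255,255],"translation":[[0,0,0],[0,0,0]],"dr":[[0,0,0],[0,0,0]]}' | grep -E "pos|force"
python3 -m crank '{"hand":[255,255],"translation":[[0.001,0,0],[0.001,0,0]],"dr":[[0,0,0],[0,0,0]]}' | grep -E "pos|force"
python3 -m crank '{"hand":[255,255],"translation":[[0.001,0,0],[0.001,0,0]],"dr":[[0,0,0],[0,0,0]]}' | grep -E "pos|force"
```

```text
position: [0.6257, 0.1025, 0.0259]
ft_force: [-0.4, 0.9, -2.1]
position: [0.6255, 0.1025, 0.0244]
ft_force: [0.4, 0.4, -1.6]
position: [0.6254, 0.1025, 0.0233]
ft_force: [-0.2, 0.3, -1.3]
```

```bash
python3 -m crank '{"hand":[255,255,255],"translation":[[0.001,0,0],[0.0015,0,0],[0.0015,0,0]],"dr":[[0,0,0],[0,0,0],[0,0,0]]}' | grep -E "pos|force"
python3 -m crank '{"hand":[255,255],"translation":[[0.001,0,0],[0.001,0,0]],"dr":[[0,0,0],[0,0,0]]}' | grep -E "pos|force"
```

```text
position: [0.6255, 0.1026, 0.0218]
ft_force: [-0.7, 0.7, -2.8]
position: [0.6256, 0.1025, 0.0212]
ft_force: [-0.3, -0.2, 0.3]
```

The tray floor is felt at the same TCP height as at pickup. I'll release and lift away.

```bash
python3 -m crank '{"hand":[0,0,0,0,0],"translation":[[0,0,0],[0,0,0],[0,0,0],[0,0,0],[0,0,0]],"dr":[[0,0,0],[0,0,0],[0,0,0],[0,0,0],[0,0,0]]}'
python3 -m crank '{"hand":[0,0,0,0,0],"translation":[[-0.01,0,0],[-0.04,0,0],[-0.09,0,0],[-0.14,0,0],[-0.18,0,0]],"dr":[[0,0,0],[0,0,0],[0,0,0],[0,0,0],[0,0,0]]}'
python3 -m crank '{"hand":[0,0,0,0,0],"translation":[[-0.04,-0.04,0],[-0.08,-0.08,0],[-0.12,-0.12,0],[-0.15,-0.16,0],[-0.15,-0.18,0]],"dr":[[0,0,0],[0,0,0],[0,0,0],[0,0,0],[0,0,0]]}'
python3 - <<'E'
from m import *
im,d,c=snap("wrist","w9");im2,_,c2=snap("scene","s9")
cv2.imwrite("pics/j9.png",np.hstack([cv2.resize(im,(400,300)),cv2.resize(im2[100:300,120:387],(400,300),interpolation=cv2.INTER_CUBIC)]))
E
```

```text
time_s: 28.95
position: [0.6255, 0.1025, 0.0209]
tool_rot: [[0.0, 1.0, -0.018], [0.0, -0.018, -1.0], [-1.0, 0.0, -0.0]]
ft_force: [-0.9, 0.1, 0.3]
grip_width: 0.0853
time_s: 29.45
position: [0.6256, 0.1026, 0.2051]
tool_rot: [[0.003, 1.0, -0.018], [-0.0, -0.018, -1.0], [-1.0, 0.003, -0.0]]
ft_force: [0.8, -0.1, 0.0]
grip_width: 0.0854
time_s: 29.95
position: [0.444, 0.1059, 0.3546]
tool_rot: [[0.006, 1.0, -0.018], [-0.0, -0.018, -1.0], [-1.0, 0.006, 0.0]]
ft_force: [0.6, 0.4, 0.7]
grip_width: 0.0851
```

View pics/j9.png

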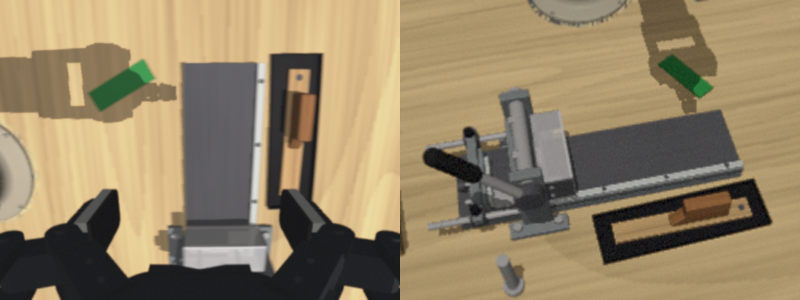

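Run:
```python
from rig import env,sensors
print(sensors.observe()["time_s"]);print(env.close_job())
```

```text
30.05
the job is handed in; nothing more can be done
None
```

The strip is against the stop jaw and along the fence, the push stick is back flat in its tray, and the job was handed in at 30 s. One thing went over: while feeling for the jaw, the total push briefly reached 25 N.

- **Fence:** I pushed the strip square against the fence with both open fingers, pressing about 6 N.
- **Feed:** I gripped the stick from the tray (the candidate farthest to the robot's right) and fed the strip along the fence. The hold-down bar was felt at about 13.6 N of push, where predicted. The jaw was felt at shear x ≈ 136 mm.
- **Gauge force:** The 25 N peak puts roughly 17–19 N on the gauge after subtracting drag, close to the 20 N limit and more than I wanted. The measured position stayed within 0.1 mm through the rise, so I saw no sign of the gauge sliding. I eased off at once and held about 10.5 N total, some 4 N on the gauge, for 1 s.
- **Strip, last checks:** The top camera put the strip end at x = 140.4 mm and the jaw at 140.1 mm, which agrees with contact. Both sit about 4 mm beyond the felt 136 mm, more than the stated 2 mm calibration error explains. I put it down to coarse pixels (about 3 mm each) and did not resolve it. The strip's near edge was 40.5–41.1 mm from the fence for a 40 mm strip, so flush within camera error. I took no closer look at the gauge.
- **Stick and bench:** The last picture shows the stick lying flat in the tray. Nothing else on the bench looked disturbed in the views I had.

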